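Space the second riser block on the measuring stage

TASK

Set up the two supports for a scale on the grey stage plate: first stand the thicker of the two aluminium spacer bars on the plate, lengthwise against the open side of the riser block that is bolted down near the plate's edge, and let go of it. Then set the loose steel riser block, the twin of the bolted one, on the plate against the other side of the spacer, so that the two risers are parallel with an even gap and the ends of all three are in line. Leave all three standing there in a row.

Things in the scene. Friction and masses are not known exactly. Their poses are not given: they have to be found in the camera images.
- anchor_center (a point): Centre of the fixed riser: steel block 54 mm long (x), 36 wide (y), 36 high (z, up), two dark bolt heads 5 mm tall on top. Bolted to the fixed grey plate (170 mm along x, 250 along y, 20 thick, flat on the table; its top is 18 mm below this point), near the plate's +y edge. The plate reaches out on its -y side: there go the spacer and the loose riser. Axes are the plate's.
- spacer_center (a point): Centre of the loose aluminium spacer bar standing on the table: 60 mm long (x), 24 thick (y), 50 high (z, up), about 0.2 kg. A look-alike bar, as long and as high but only 12 mm thick, is not used. Gripped by its two ends (60 mm apart), it leaves the fingers clear of the gap; the table is free around it.
- riser_center (a point): Centre of the loose steel riser block standing on the table: 54 mm long (x), 36 wide (y), 36 high (z, up), about 0.55 kg, two dark tapped holes on top. A V-block of like size with a groove along its top is not used. Gripped by its two ends (54 mm apart), it leaves the fingers clear of the gap; the table is free around it.
Mind the look-alikes: they are no part of the job. What is shaped like the part that bears riser_center but red is not meant. What is shaped like the part that bears spacer_center but red or yellow is not meant.

How it is judged:
On the way:
1. the spacer stands on the plate against the open side of the bolted riser, released, while the loose riser is still away (y of spacer_center in the frame of anchor_center between -0.043 and -0.022 m and x of spacer_center in the frame of anchor_center between -0.015 and 0.015 m and z of spacer_center in the frame of anchor_center between 0.001 and 0.013 m and angle between the x axis of spacer_center and the x axis of anchor_center, either way round below 0.18 rad and angle between the z axis of spacer_center and the z axis of anchor_center, either way round below 0.18 rad and linear speed of spacer below 0.02 m/s and contact force between the fingers and spacer below 0.3 N and horizontal distance between riser_center and anchor_center above 0.1 m), for 0.2 s.
At the end, for the whole second after the job is handed in: Spacer upright on the plate within 13 mm of the bolted riser's open side; loose riser on the plate at its other side, free gap between risers 24 to 39 mm; both within 10 degrees of the bolted riser's direction and lengthwise within 15 mm of its middle; released, at rest (y of spacer_center in the frame of anchor_center between -0.043 and -0.022 m and x of spacer_center in the frame of anchor_center between -0.015 and 0.015 m and z of spacer_center in the frame of anchor_center between 0.001 and 0.013 m and angle between the x axis of each of spacer_center, riser_center and the x axis of anchor_center, either way round below 0.18 rad and angle between the z axis of each of spacer_center, riser_center and the z axis of anchor_center, either way round below 0.18 rad and y of riser_center in the frame of anchor_center between -0.075 and -0.05 m and x of riser_center in the frame of anchor_center between -0.015 and 0.015 m and z of riser_center in the frame of anchor_center between -0.006 and 0.006 m and linear speed of each of spacer, riser below 0.02 m/s); the robot touches nothing.
It also fails if it takes over 54 s, if anything falls off the work surface, if the arm or the gripper's body presses on something with over 40 N, if the wrist force passes 120 N, or if a joint passes its speed limit or range.

ROBOT

A 6-joint arm with a two-finger parallel gripper is mounted at the origin on the work surface. World frame = base frame: x ahead of the robot, y to its left, z up, the work surface at z = 0. Lengths are in m, angles in rad, forces in N, time in s.
With the tool pointing down it reaches from about 0.375 to 0.975 m from the base axis. Payload 3.8 kg.
Tool frame: the origin (TCP) lies midway between the tips of the shut fingers; the grasp point (between the pads) lies 19 mm behind it; z points along the fingers, y is the line along which they close (so a half turn about z gives the same grasp; the last joint's range is limited). The gripper opens to 88 mm and grips with 3 to 60 N. Pads are 18 mm wide; open, the fingers measure 123 mm over their backs; the gripper's body (75 mm by 187 mm) begins 45 mm behind the grasp point.
Start: joints at [1.232, 0.264, 1.604, -0, 1.274, -0.037], TCP at [0.201, 0.644, 0.239] pointing down, gripper open.
Joint ranges: [-2.63, 2.63], [-0.94, 2.18], [0.31, 2.57], [-1.31, 4.45], [0, 2.66], [-2.55, 2.55]. Speed limits (rad/s): [2.57, 2.57, 3.14, 3.14, 3.14, 3.14].

INTERFACE

Orientations are given as a rotation vector (axis times angle).
In Python, from cell import manip, inverse_kinematics, cams, order gives the robot as it stands. Calls block until the motion is done:
- manip.move_pose(position, orientation): joint-space move of the TCP to a pose.
- manip.move_linear(position, rate=0.15, rot=None): straight line of the TCP; rot=None keeps the orientation; rate is the mean speed in m/s.
- manip.set_joints(angles): joint-space move.
- manip.set_gripper(opening, force=None): finger opening in m; force is the grip in N (None keeps the last); returns when the fingers have stopped.
- manip.dwell(seconds).
- inverse_kinematics(position, orientation): joint angles nearest the present ones, or None.
- manip.state(): the state.
- cams.capture(name): name is "side" or "top" or "wrist"; returns a dict with "image" (400x640x3 uint8, blue, green, red), "z_map" (400x640 float32, m along the optical axis (not along the pixel's ray), 0 where there is no reading), "intrinsics" (3x3 intrinsics, pixels), "k1" (the pictures are not rectified: a ray, as slopes to the right and down, at radius r is drawn at 1 + k1 r^2 times it, then the intrinsics apply), "position" and "orientation" of the camera in the world; the wrist camera has in their place "T_tool_cam" (4x4, takes a point from camera to tool coordinates, whose origin is the TCP and whose axes are the flange's). Camera axes: x right, y down, z forward; pixel columns grow to the right and rows downward; lengths in m; the calibration is good to about 2 mm. A picture is of the moment at which its call begins: read the wrist's pose just before it.
A pose or a line that the arm cannot do raises manip.IKError and nothing moves.
- order.close_job(): hands the job in; it is judged then, once.
The state is a dict: "clock": time; "joint_pos": joint angles; "joint_velocities": joint speeds; "tau": joint torques, N m; "tool_pos": TCP position; "tcp_rot": TCP orientation; "contact_force": force on the tool from outside, world axes, zero at the start; "moment": the same for the moment, N m; "gripper_width": finger opening in m; "grasp_force": force on a finger pad.
Only numpy, scipy, OpenCV 4.12 (cv2) and the standard library are available. Lean on these libraries where they do the work, as an engineer would, in place of code of your own. Each camera call takes 0.05 s, during which the arm holds its last target. There are 200 camera calls.

## Working session

There is one attempt and no reset: what is moved stays moved. The work goes in short steps, each a Python script; the robot and the scene stay as the last script left them, time stands still between calls to the robot, and variables do not carry over. Pictures are saved under pics/ and viewed, at most 10 in all, crops included, and the job is handed in when it is done.

```bash
mkdir -p pics; ls; cat > h.py <<'E'
import numpy as np, cv2
from scipy.spatial.transform import Rotation as R
from cell import manip, inverse_kinematics, cams, order
def cloud(c, s=None):
    """world points per pixel (400,640,3), from the depth map"""
    K=np.array(c["intrinsics"]); h,w=c["z_map"].shape
    u,v=np.meshgrid(np.arange(w),np.arange(h))
    d=np.stack([(u-K[0,2])/K[0,0],(v-K[1,2])/K[1,1]],-1)
    p=d.copy()
    for _ in range(10): p=d/(1+c["k1"]*(p**2).sum(-1,keepdims=True))
    P=np.concatenate([p,np.ones((h,w,1))],-1)*c["z_map"][...,None]
    if "T_tool_cam" in c:
        T=np.array(c["T_tool_cam"]); P=P@T[:3,:3].T+T[:3,3]
        Rm=R.from_rotvec(s["tcp_rot"]).as_matrix(); t=np.array(s["tool_pos"])
    else:
        o=np.array(c["orientation"]); Rm=o if o.shape==(3,3) else R.from_rotvec(o).as_matrix(); t=np.array(c["position"])
    return P@Rm.T+t
E
python3 - <<'E'
from h import *
c=cams.capture("top"); np.savez("top.npz",img=c["image"],P=cloud(c),z=c["z_map"])
print(c["position"],c["orientation"],c["k1"],c["intrinsics"])
cv2.imwrite("pics/top.png",c["image"])
c2=cams.capture("side"); cv2.imwrite("pics/side.png",c2["image"])
np.savez("side.npz",img=c2["image"],P=cloud(c2),z=c2["z_map"])
s=manip.state(); print(s)
print(cloud(c)[::80,::80].round(3))
E
```

```text
pics
[ 0.36860789 -0.08725451  1.11908629] [-2.20404208  2.14929925 -0.12115876] -0.07921776569295222 [[409.14535695   0.         328.1107835 ]
 [  0.         409.14535695 199.47048609]
 [  0.           0.           1.        ]]
{'clock': 0.1, 'joint_pos': array([ 1.23211561e+00,  2.64660994e-01,  1.60519912e+00,  2.41505629e-05,
        1.27366855e+00, -3.69007521e-02]), 'joint_velocities': array([-0.00166556, -0.00066147, -0.00270325, -0.00026638, -0.00236   ,
       -0.00121381]), 'tau': array([ 6.33624131e-04, -5.03619540e+01, -3.58072186e+01,  7.30250753e-02,
        2.33276625e-02, -3.44517571e-05]), 'tool_pos': array([0.20041453, 0.64391896, 0.23754451]), 'tcp_rot': array([-4.72191189e-01, -3.10551408e+00,  2.98047785e-03]), 'contact_force': array([-0.23571456, -0.3430209 ,  1.11612767]), 'moment': array([0.04721296, 0.04578515, 0.00262911]), 'grasp_force': 0.0, 'gripper_width': 0.0884376795962344}
[[[ 1.557e+00  1.631e+00 -7.540e-01]
  [ 1.534e+00  1.170e+00 -7.480e-01]
  [ 1.526e+00  7.490e-01 -7.450e-01]
  [ 1.220e+00  2.330e-01 -2.500e-01]
  [ 1.543e+00 -4.500e-02 -7.560e-
[... 608 characters left out ...]
0e-01 -2.980e-01  1.000e-03]
  [ 6.020e-01 -5.260e-01  0.000e+00]
  [ 7.320e-01 -1.105e+00 -5.620e-01]]

 [[ 3.430e-01  7.030e-01  1.590e-01]
  [ 3.510e-01  4.980e-01  1.500e-01]
  [ 3.560e-01  3.590e-01  0.000e+00]
  [ 3.620e-01  1.370e-01  2.000e-03]
  [ 3.680e-01 -8.100e-02  3.400e-02]
  [ 3.730e-01 -3.000e-01 -1.000e-03]
  [ 3.770e-01 -5.220e-01  4.000e-03]
  [ 3.880e-01 -1.108e+00 -5.870e-01]]

 [[ 1.850e-01  5.630e-01  3.140e-01]
  [ 1.290e-01  5.730e-01  2.000e-03]
  [ 1.400e-01  3.460e-01  3.000e-03]
  [ 1.480e-01  1.280e-01  3.000e-03]
  [ 1.540e-01 -8.600e-02  3.000e-03]
  [ 1.570e-01 -3.020e-01  0.000e+00]
  [ 1.600e-01 -5.210e-01  7.000e-03]
  [ 4.800e-02 -1.106e+00 -5.900e-01]]]
```

View pics/top.png

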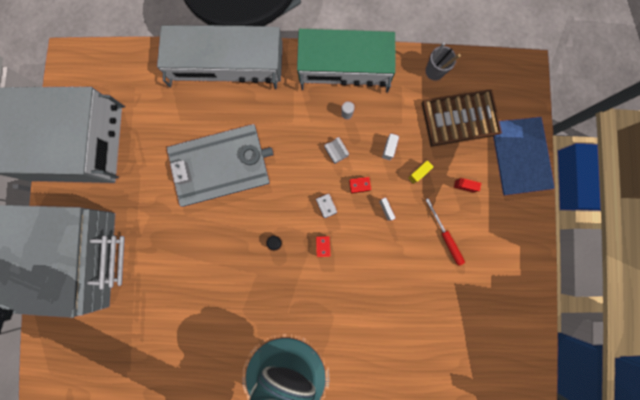

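View pics/side.png

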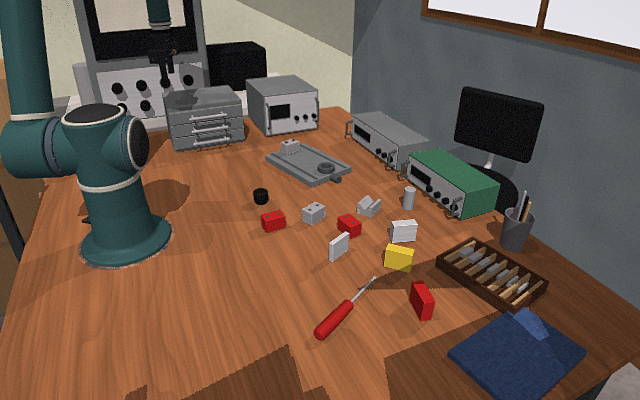

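The top picture shows these candidates:

- **Bars:** white bars at (391,146), thicker, and (388,209), thinner. The red and yellow ones are ruled out. The thick one at (391,146) fits the spacer.
- **Steel blocks:** (326,206) has two holes and (336,150) has a V groove. The one with holes is the riser.
- **Bolted riser:** (179,172), on the plate.

Next I'll measure these roughly and make a crop.

```bash
python3 - <<'E'
import numpy as np,cv2
d=np.load("top.npz");P=d["P"];img=d["img"]
for n,(u,v) in dict(thick=(391,146),thin=(388,209),riser=(326,206),vb=(336,150),anchor=(179,172),plate=(215,165),knob=(248,155)).items():
    w=P[v-18:v+19,u-18:u+19].reshape(-1,3); c=P[v-2:v+3,u-2:u+3].reshape(-1,3)
    m=w[(abs(w[:,2]-np.median(c[:,2]))<.008)]
    r=cv2.minAreaRect((m[:,:2]*1000).astype(np.float32))
    print(n,np.median(c,0).round(3),len(m),m.mean(0).round(3),np.round(r[0],1),np.round(r[1],1),round(r[2],1))
cv2.imwrite("pics/crop.png",cv2.resize(img[90:260,150:440],None,fx=2.7,fy=2.7,interpolation=cv2.INTER_CUBIC))
E
```

```text
thick [ 0.623 -0.264  0.05 ] 208 [ 0.625 -0.263  0.05 ] [ 625.5 -263.8] [24.2 60.7] 74.7
thin [ 0.453 -0.258  0.049] 105 [ 0.455 -0.257  0.05 ] [ 454.6 -257.9] [58.4 12.4] 23.0
riser [ 0.458 -0.095  0.036] 276 [ 0.46  -0.096  0.037] [459.9 -96.3] [53.9 35.8] 24.7
vb [ 0.614 -0.118  0.02 ] 189 [ 0.612 -0.12   0.022] [ 613.7 -118.8] [55.6 42.9] 32.5
anchor [0.537 0.296 0.057] 290 [0.538 0.295 0.057] [539.3 297.6] [54.8 38. ] 15.8
plate [0.564 0.211 0.02 ] 1364 [0.564 0.211 0.021] [563.9 211.2] [102.2 101.9] 2.3
knob [0.594 0.122 0.021] 1026 [0.591 0.127 0.021] [594.1 122.3] [102.8 100.4] 2.4
```

View pics/crop.png

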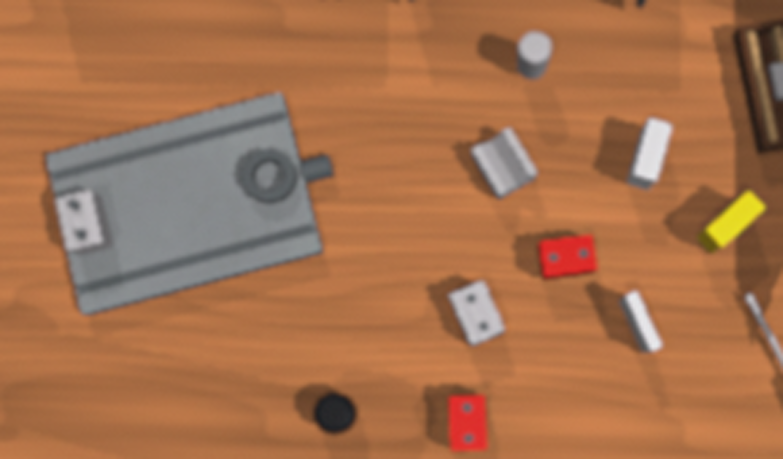

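The crop confirms it: thick bar at (651,152), thin bar at (642,321), riser with two holes at (477,312), V-block at (503,161), and bolted riser at (80,220). I'll refine with the wrist camera over the anchor and then the spacer.

```bash
cat >> h.py <<'E'
def rot(th):
    """tool down, closing line along world angle th; the half turn with the smaller last joint is picked in pose()"""
    return [(R.from_euler('z',th+a)*R.from_euler('x',np.pi)).as_rotvec() for a in (np.pi/2,-np.pi/2)]
def pose(p,th):
    o=[(abs(q[5]),k) for k,r in enumerate(rot(th)) if (q:=inverse_kinematics(p,r)) is not None]
    r=rot(th)[min(o)[1]]; manip.move_pose(p,r); return r
def rect(P,xy,zlo,zhi,rad):
    m=P.reshape(-1,3); m=m[(np.hypot(*(m[:,:2]-xy).T)<rad)&(m[:,2]>zlo)&(m[:,2]<zhi)]
    r=cv2.minAreaRect((m[:,:2]*1000).astype(np.float32)); a=r[2]+(90 if r[1][1]>r[1][0] else 0)
    a=(a+90)%180-90
    return np.round(r[0],1),np.round(r[1],1),round(a,2),len(m),np.median(m[:,2]).round(4)
def wrist():
    s=manip.state(); c=cams.capture("wrist"); return c["image"],cloud(c,s)
E
python3 - <<'E'
from h import *
P=np.load("top.npz")["P"]
print("plate top",rect(P,[.564,.205],.015,.026,.17))
D=np.deg2rad
pose([.53,.27,.30],D(15)); manip.dwell(.2); i,P=wrist(); cv2.imwrite("pics/w1.png",i)
print("anchor",rect(P,[.539,.297],.05,.0585,.05),"plate",rect(P,[.564,.205],.015,.026,.17))
pose([.61,-.25,.30],D(-15)); manip.dwell(.2); i,P=wrist(); cv2.imwrite("pics/w2.png",i)
print("spacer",rect(P,[.625,-.264],.042,.056,.05))
s=manip.state();print(s["clock"],s["joint_pos"].round(2),s["tool_pos"])
E
```

```text
plate top (array([569.7, 191.9]), array([171.6, 282.2]), -73.33, 5016, np.float64(0.021))
anchor (array([539.3, 293.5]), array([54.1, 36.2]), 16.23, 1088, np.float64(0.0556)) plate (array([570.7, 187.5]), array([170.7, 281.5]), -73.59, 16415, np.float64(0.0197))
spacer (array([ 626.4, -268.6]), array([23.4, 59.3]), -14.95, 798, np.float64(0.0496))
4.325 [-0.43  0.2   1.56  0.    1.37 -0.16] [ 0.61028688 -0.24911075  0.30004476]
```

```bash
python3 -c "
import cv2;cv2.imwrite('pics/w12.png',cv2.resize(cv2.hconcat([cv2.imread('pics/w1.png'),cv2.imread('pics/w2.png')]),(800,250)))"
```

```text
(no output)
```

View pics/w12.png

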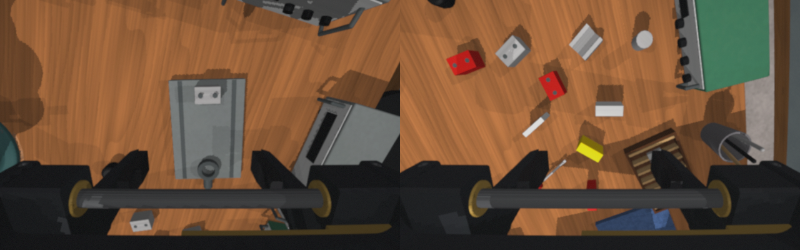

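Wrist and top views agree on shape and relative positions, apart from a shared offset of about 4 mm in y, so I use the mean of the two. Next: pick the spacer, lower it with clearance, then make a guarded slide up to the bolted riser.

```bash
cat >> h.py <<'E'
A=np.array([.5393,.2955]); TA=np.deg2rad(16.3)
def world(x,y,z):
    return np.r_[A+[x*np.cos(TA)-y*np.sin(TA),x*np.sin(TA)+y*np.cos(TA)],z]
N=np.array([-np.sin(TA),np.cos(TA)])   # plate +y in the world
def slide(y,ymax,z,rate=.03,lim=5):
    """step towards the anchor until side contact; returns y reached"""
    manip.dwell(.15)
    f0=np.array(manip.state()["contact_force"])
    while y<ymax:
        y+=.001; manip.move_linear(world(0,y,z),rate=rate)
        f=np.array(manip.state()["contact_force"])-f0
        if abs(f[:2]@N)>lim: break
    print("slide",round(y,4),f.round(1)); return y
E
cat > s1.py <<'E'
from h import *
p=[.626,-.2665]; th=np.deg2rad(-15)
manip.set_gripper(.085,25)
pose([*p,.10],th); manip.move_linear([*p,.010],rate=.12)
manip.set_gripper(.04,25); s=manip.state(); print("grip",s["gripper_width"],s["grasp_force"])
manip.move_linear([*p,.18],rate=.2)
y=-.037; pose(world(0,y,.18),TA)
manip.move_linear(world(0,y,.06),rate=.2); manip.dwell(.1)
s=manip.state(); print(s["clock"],s["gripper_width"],s["contact_force"].round(1))
manip.move_linear(world(0,y,.0315),rate=.06)
s=manip.state(); print(s["contact_force"].round(1))
y=slide(y,-.030,.0315)
manip.set_gripper(.085); manip.dwell(.1)
t=manip.state()["tool_pos"]; print(t)
manip.move_linear([t[0],t[1],.2],rate=.2)
i,P=wrist(); cv2.imwrite("pics/w3.png",i); np.save("P3.npy",P)
print("anchor",rect(P,A,.05,.0585,.024),"spacer",rect(P,world(0,-.031,0)[:2],.064,.076,.06),manip.state()["clock"])
E
python3 s1.py
```

```text
grip 0.05987110811082749 24.99942120630294
10.575 0.05952383988507111 [-0.1  0.8 -0.7]
[ 0.5 -0.3 -1.8]
slide -0.03 [ 0.3 -0.2 -0.1]
[0.547735   0.26673144 0.03153338]
anchor (array([540. , 293.5]), array([47.6, 36.7]), 16.29, 1544, np.float64(0.0556)) spacer (array([547.1, 264.8]), array([59.5, 24.1]), 16.46, 1607, np.float64(0.0695)) 14.7917
```

View pics/w3.png

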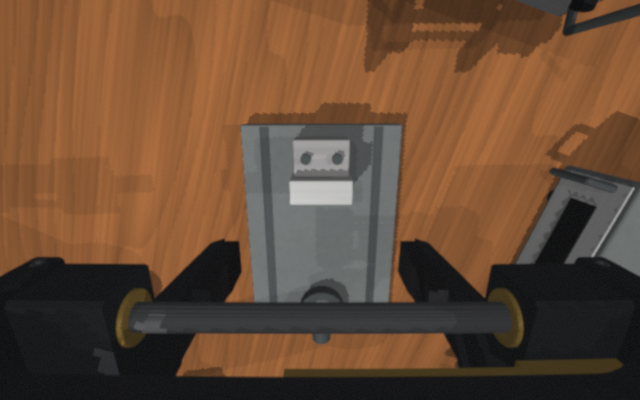

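The spacer (321,192) stands flush along the bolted riser (321,157), measured at about y −0.030, x −0.001. Next is the riser.

```bash
cat > s2.py <<'E'
from h import *
manip.set_gripper(.085,40)
pose([.45,-.08,.25],np.deg2rad(24.7)); manip.dwell(.2); i,P=wrist()
r=rect(P,[.46,-.098],.031,.042,.045); print("riser",r,manip.state()["clock"])
p=(r[0]+[459.9,-96.3])/2000; th=np.deg2rad(r[2])
assert abs(r[2]-24.7)<5 and abs(r[0]-[459.9,-98]).max()<6
pose([*p,.10],th); manip.move_linear([*p,.006],rate=.12)
manip.set_gripper(.04,40); s=manip.state(); print("grip",s["gripper_width"],s["grasp_force"])
manip.move_linear([*p,.18],rate=.2)
y=-.070; pose(world(0,y,.18),TA)
manip.move_linear(world(0,y,.06),rate=.2); manip.dwell(.1)
s=manip.state(); print(s["clock"],s["gripper_width"],s["contact_force"].round(1))
manip.move_linear(world(0,y,.0275),rate=.06)
s=manip.state(); print(s["contact_force"].round(1))
y=slide(y,-.061,.0275,lim=4)
manip.set_gripper(.085); manip.dwell(.1)
t=manip.state()["tool_pos"]; print(t)
manip.move_linear([t[0],t[1],.2],rate=.15)
i,P=wrist(); cv2.imwrite("pics/w4.png",i)
print("spacer",rect(P,world(0,-.031,0)[:2],.064,.076,.06),"riser",rect(P,world(0,-.064,0)[:2],.05,.0585,.022),manip.state()["clock"])
E
python3 s2.py
```

```text
riser (array([460.3, -98.7]), array([54.1, 35.6]), 25.25, 1248, np.float64(0.0356)) 16.6167
grip 0.053717719342156876 39.99842346645892
21.9333 0.05349209697399127 [ 0.8  0.8 -6.5]
[ 0.9  0.2 -5.4]
slide -0.061 [ 0.6 -0.3 -0.7]
[0.55638583 0.23695739 0.0274991 ]
spacer (array([547.2, 264.8]), array([59.8, 23.5]), 16.35, 1702, np.float64(0.0696)) riser (array([557. , 234.6]), array([42.7, 33.5]), 16.46, 1306, np.float64(0.0557)) 27.1
```

View pics/w4.png

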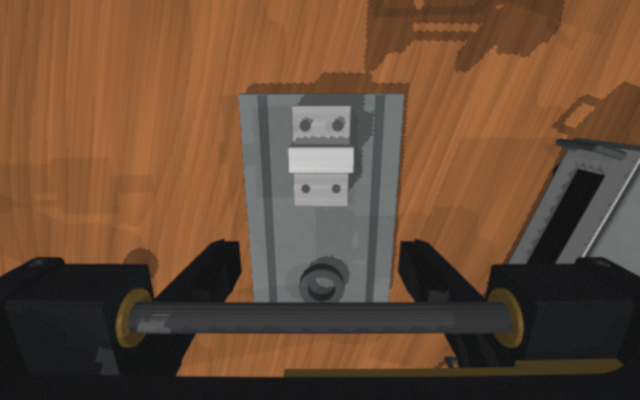

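The bolted riser (321,125), spacer (321,160) and loose riser (321,190) stand in a tight row with their ends in line. Heights and angles are right, and the gripper is clear, so I'm handing in.

```bash
python3 -c "
from h import *
print(order.close_job(), manip.state()['clock'])"
```

```text
the job is handed in; nothing more can be done
the job is handed in; nothing more can be done
```

The spacer and the loose riser stand in line against the bolted riser, both released with the gripper clear, and I handed the job in at about 27 s of the 54 s allowed; no pass/fail result came back.

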